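Clear the scrap off the keyboard and shut the laptop

TASK

Three stripped scrap parts (a finned heat sink, a small square fan and a metal channel bracket) are lying on the keyboard of the open laptop. Put all three in the small empty blue crate in the middle of the bench, and only then close the laptop's lid gently until it is fully shut. Leave the laptop where it stands and do not disturb the spray can or the screw jar that stand beside it.

Things in the scene. Friction and masses are not known exactly. Their poses are not given: they have to be found in the camera images.
- laptop: Loose laptop of about 1.6 kg with lid, standing on the table; its base is 290 mm (x) by 210 mm (y) by 20 mm thick, black, keyboard up. Origin: centre of the underside of the base; z up; the lid's hinge runs along x at y = +104 mm, 21 mm above the table; -y is the front edge (touchpad). The deck is flat at z = 20 mm.
- lid (a joint): Angle of the laptop's lid in rad: 0 fully shut, 1.57 upright, larger leans back (to the laptop's +y), at most 2.3. The lid is a panel 290 mm along the hinge by 205 mm by 8 mm thick; its hinge is stiff, so that it stays at any angle, and about 2 N on its free edge moves it.
- lid_edge (a point): Middle of the lid's free edge, on the lid's outer (back) surface, 205 mm from the hinge axis; when shut it lies 29 mm above the table at the laptop's front.
- lid_hinge (a point): Middle of the hinge axis, on the inner face of the lid; it turns with the lid: x along the hinge, -y towards the lid's free edge, z out of the lid's outer (back) surface.
- heatsink: Scrap: aluminium finned heat sink, 70 mm (x) by 36 mm (y) by 24 mm high. Origin: centre of the underside; z up.
- fan: Scrap: square black cooling fan lying flat, 50 by 50 mm by 20 mm high. Origin: centre of the underside; z up.
- bracket: Scrap: steel channel bracket lying open side up, 78 mm (x) by 22 mm (y) by 22 mm high, walls 3 mm. Origin: centre of the underside; z up.
- crate: Small blue open-topped scrap crate, fixed, on the other side of the bench middle from the laptop, 300 mm (x) by 200 mm (y) by 110 mm high, walls and floor 5 mm, empty. Origin: centre of the underside; z up.
- air_can: Bystander: upright spray can, 52 mm in diameter, 150 mm high, near the laptop's front edge. Origin: centre of the underside.
- jar: Bystander: screw jar with lid, 52 mm in diameter, 60 mm high, near the laptop's front edge. Origin: centre of the underside.

How it is judged:
By the outcome, as a careful person would: the job done as asked, in the order asked, and still so for the second after the job is handed in, with the robot touching nothing.
It also fails if it takes over 72 s, if anything falls off the work surface, if the arm or the gripper's body presses on something with over 40 N, if the wrist force passes 120 N, or if a joint passes its speed limit or range.

ROBOT

A 6-joint arm with a two-finger parallel gripper is mounted at the origin on the work surface. World frame = base frame: x ahead of the robot, y to its left, z up, the work surface at z = 0. Lengths are in mm, angles in rad, forces in N, time in s.
With the tool pointing down it reaches from about 325 to 925 mm from the base axis. Payload 3.1 kg.
Tool frame: the origin (TCP) lies midway between the tips of the shut fingers; the grasp point (between the pads) lies 19 mm behind it (ctrl.hold_point_z is the distance from the TCP to the grasp point, in mm); z points along the fingers, y is the line along which they close (so a half turn about z gives the same grasp; the last joint's range is limited). The gripper opens to 85 mm and grips with 20 to 120 N. Pads are 22 mm wide; open, the fingers measure 114 mm over their backs; the gripper's body (76 mm by 85 mm) begins 54 mm behind the grasp point. The pads swing forward as they close: fully open they stand 13 mm farther back than shut.
Start: joints at [1.09, 0.217, 1.613, -0, 1.311, -0.112], TCP at [225.293, 582.994, 231.3] pointing down, gripper open.
Joint ranges: [-2.75, 2.75], [-0.78, 2.1], [0.31, 2.55], [-1.13, 4.27], [0.13, 2.63], [-2.58, 2.58]. Speed limits (rad/s): [2.79, 2.79, 3.14, 3.14, 3.14, 3.14].

INTERFACE

Orientations are given as a unit quaternion [x, y, z, w].
In Python, from plant import ctrl, viewer, models gives the robot as it stands.
- The arm moves only by the shell command python3 -m handwheel 'ROWS' [OPENING] [FORCE]. ROWS is JSON, a list of rows, each a list of 2 entries, a list of its own where there are three numbers: the shift along the tool's x, y, z in units of 0.04 m (1.0 is 0.04 m), then the turn, a rotation vector about the tool's x, y, z in units of 4 degrees (1.0 is 4 degrees). A call has 1 to 5 rows; each row shifts and turns the commanded pose from where the row before left it, along the tool's axes as they then stand; what a row does not reach is not made up. A row lasts 1/12 s, in which the tool goes at most 41.7 mm and 7.16 degrees, less where a joint would pass 70% of its speed; a pose out of reach is approached as far as the arm can. A call with a number of a shift or a turn outside -1 to 1 is refused whole. A call with a gripper value outside its range is refused whole. OPENING is the opening, from 0 (shut) to 1 (fully open), set as the call begins (- or left out, the last holds). The fingers move at their own pace and stop on an object; FORCE is the grip in N (left out, the last holds). Time passes only in rows, so rows that do not move let the fingers close. It gives the time, the measured TCP pose, the force, the opening and the grip force at its end, in the units of the state.
- ctrl.observe(): the state, without advancing time (a new reading comes with each control period).
- viewer.get_image(name): name is "scene" or "side" or "wrist"; returns (picture, depth): 480x640x3 uint8, blue, green, red; 480x640 float32, mm along the optical axis (not along the pixel's ray), 0 where there is no reading.
- viewer.calibration(name): a dict with "camera_matrix" (3x3 intrinsics, pixels), "R" (3x3) and "t" (3): a world point X has camera coordinates R X + t. Camera axes: x right, y down, z forward; pixel columns grow to the right and rows downward; lengths in mm; the calibration is good to about 2 mm. A picture is of the moment at which its call begins: read the wrist's pose just before it. calibration takes no time and is no camera call; for the wrist camera it gives the pose at the moment of the call.
- ctrl.hand_in(): hands the job in; it is judged then, once.
Trained networks look in the newest picture that a camera, given by its name, has taken for a name from the list of things; names that differ only in an ending like _2 or _b are one class to them, and where a whole thing is asked for, a point or a joint stands for the part that bears it (a point fixed in the world has none). Each returns a list of dicts, best first, with "conf" (0 to 1); they miss things now and then, are a little off and sometimes report something else, mostly with a low value. They report only what shows in the picture. A call takes as long as a camera call.
- models.boxes_of(camera, target): "location" ([x, y, z] in mm, in the coordinates of the camera as it stood for that picture, good to about 4 mm: the middle of the surface that is visible of it).
The state is a dict: "t": time; "joint_positions": joint angles; "qd": joint speeds; "joint_torque": joint torques, N m; "eef_pos": TCP position; "tcp_rot": TCP orientation; "force": force on the tool from outside, world axes, zero at the start; "wrist_torque": the same for the moment, N m; "finger_gap": opening from 0.0 (shut) to 1.0 (fully open); "grasp_force": force on a finger pad.
Only numpy, scipy, OpenCV 4.12 (cv2) and the standard library are available. Lean on these libraries where they do the work, as an engineer would, in place of code of your own. Each camera call takes 0.05 s, during which the arm holds its last target. There are 200 camera calls.

## Working session

There is one attempt and no reset: what is moved stays moved. The work goes in short steps, Python scripts to look and compute and a shell command to move; the robot and the scene stay as the last step left them, time stands still between calls to the robot, and variables do not carry over. Pictures are saved under pics/ and viewed, at most 10 in all, crops included, and the job is handed in when it is done.

```bash
ls; mkdir -p pics; cat > h.py <<'E'
import numpy as np, cv2
from plant import ctrl, viewer, models
from scipy.spatial.transform import Rotation as Rn
def look(c):
    k=viewer.calibration(c); im,d=viewer.get_image(c); return im,d,k
def cloud(d,k):
    v,u=np.mgrid[0:480,0:640]; K=k["camera_matrix"]; K=np.array(K)
    p=np.stack([(u-K[0,2])/K[0,0]*d,(v-K[1,2])/K[1,1]*d,d],-1)
    return (p-np.array(k["t"]))@np.array(k["R"])
def find(c,k,n):
    return [(round(b["conf"],2),((np.array(b["location"])-k["t"])@np.array(k["R"])).round(0).tolist()) for b in models.boxes_of(c,n)[:2]]
E
python3 - <<'E'
from h import *
s=ctrl.observe(); print(s)
ims=[]
for c in ["scene","side"]:
    im,d,k=look(c); cv2.imwrite(f"pics/{c}0.png",im); np.savez(f"{c}0.npz",im=im,d=d,**k)
    for n in ["laptop","lid","lid_edge","heatsink","fan","bracket","crate","air_can","jar"]: print(c,n,find(c,k,n))
E
```

```text
pics
{'t': 0.0, 'joint_positions': array([ 1.08981872e+00,  2.17777400e-01,  1.61492006e+00,  2.90536743e-05,
        1.31130496e+00, -1.12218014e-01]), 'qd': array([-0.00177673, -0.00113947, -0.0003288 ,  0.00015952, -0.00029207,
       -0.00013943]), 'joint_torque': array([ 1.08837266e-03, -3.96821702e+01, -3.03865778e+01, -7.14149678e-05,
        9.23214859e-03,  3.00748482e-06]), 'eef_pos': array([224.89070845, 582.2676402 , 229.9612078 ]), 'tcp_rot': array([ 1.83340427e-01,  9.83048745e-01, -1.14817172e-03, -3.65572362e-04]), 'force': array([ 0.08248999, -0.02855764,  0.03507146]), 'wrist_torque': array([-0.03620775,  0.00337353,  0.00374138]), 'grasp_force': 0.0, 'finger_gap': 0.9984245372472894}
scene laptop [(0.68, [574.0, -130.0, 20.0])]
scene lid [(0.91, [538.0, -37.0, 128.0])]
scene lid_edge [(0.88, [539.0, -37.0, 128.0])]
scene heatsink [(0.58, [546.0, -233.0, 41.0]), (0.39, [450.0, -241.0, 39.0])]
scene fan [(0.74, [455.0, -239.0, 39.0]), (0.45, [575.0, -128.0, 19.0])]
scene bracket [(0.59, [612.0, -173.0, 31.0])]
scene crate [(0.97, [535.0, 218.0, 48.0])]
scene air_can [(0.6, [573.0, -130.0, 18.0]), (0.57, [619.0, -357.0, 81.0])]
scene jar [(0.74, [464.0, -391.0, 35.0]), (0.29, [450.0, -242.0, 38.0])]
side laptop [(0.86, [496.0, -101.0, 47.0])]
side lid [(0.58, [491.0, -64.0, 114.0])]
side lid_edge [(0.83, [487.0, -61.0, 111.0])]
side heatsink [(0.94, [528.0, -259.0, 31.0])]
side fan [(0.89, [437.0, -269.0, 39.0])]
side bracket [(0.9, [612.0, -175.0, 31.0])]
side crate [(0.75, [524.0, 304.0, 62.0])]
side air_can [(0.8, [591.0, -401.0, 94.0])]
side jar [(0.69, [444.0, -423.0, 42.0]), (0.64, [609.0, -177.0, 29.0])]
```

```bash
python3 - <<'E'
from h import *
# top-down orthomap of both cameras' clouds, 1 px = 1 mm ; x right(250..750) , y up
H=np.zeros((560,800,3),np.uint8)
for c,off in(("scene",0),("side",400)):
    f=np.load(c+"0.npz"); p=cloud(f["d"],f); ok=(f["d"]>0)
    q=p[ok]; col=f["im"][ok]
    m=(q[:,0]>350)&(q[:,0]<749)&(q[:,1]>-450)&(q[:,1]<110)&(q[:,2]<240)&(q[:,2]>-10); q=q[m];col=col[m]
    o=np.argsort(q[:,2]); q=q[o];col=col[o]
    H[(110-q[:,1]).astype(int).clip(0,559),(q[:,0]-350).astype(int)+off]=col
    # lid / rects
    z=q[:,2]
    for n,(x,y) in dict(heatsink=(546,-240),fan=(452,-245),bracket=(612,-175)).items():
        a=q[(z>33)&(z<60)&(np.hypot(q[:,0]-x,q[:,1]-y)<52)]
        if len(a)>20: print(c,n,len(a),np.percentile(a[:,2],[50,95]).round(),cv2.minAreaRect(a[:,:2].astype(np.float32)))
    a=q[(z>60)&(q[:,1]>-120)]; print(c,"lid",len(a),a.min(0).round(),a.max(0).round())
    ys=a[:,1]
    top=a[a[:,2]>np.percentile(a[:,2],97)];print("top",top.mean(0).round())
    mm=a.mean(0);u,s,vt=np.linalg.svd(a-mm,full_matrices=False);print("lid n",mm.round(),vt.round(3))
cv2.imwrite("pics/top0.png",H)
E
```

```text
scene heatsink 243 [40. 44.] ((535.0791625976562, -245.02989196777344), (75.3858642578125, 36.62380599975586), 68.09931945800781)
scene fan 204 [39. 41.] ((445.7785339355469, -253.5400848388672), (51.64864730834961, 50.03221130371094), 68.4077377319336)
scene bracket 233 [38. 41.] ((609.5858764648438, -171.27926635742188), (28.410017013549805, 77.68315887451172), 59.44663619995117)
scene lid 2413 [351. -98.  60.] [675. 110. 198.]
top [526.  -3. 197.]
lid n [543. -10. 135.] [[-0.916 -0.391  0.092]
 [ 0.211 -0.664 -0.717]
 [ 0.342 -0.637  0.691]]
side heatsink 204 [42. 46.] ((532.9666748046875, -249.10696411132812), (73.38386535644531, 35.3087043762207), 66.708984375)
side fan 399 [39. 42.] ((442.4928283691406, -258.8930969238281), (53.74330139160156, 47.5678596496582), 68.94607543945312)
side bracket 224 [38. 43.] ((607.4685668945312, -175.2694091796875), (28.76238250732422, 75.83570098876953), 58.392127990722656)
side lid 7744 [ 351. -118.   60.] [650.  16. 200.]
top [486. -15. 196.]
lid n [492. -52. 130.] [[ 0.987  0.159  0.001]
 [ 0.081 -0.495 -0.865]
 [-0.137  0.854 -0.501]]
```

View pics/scene0.png

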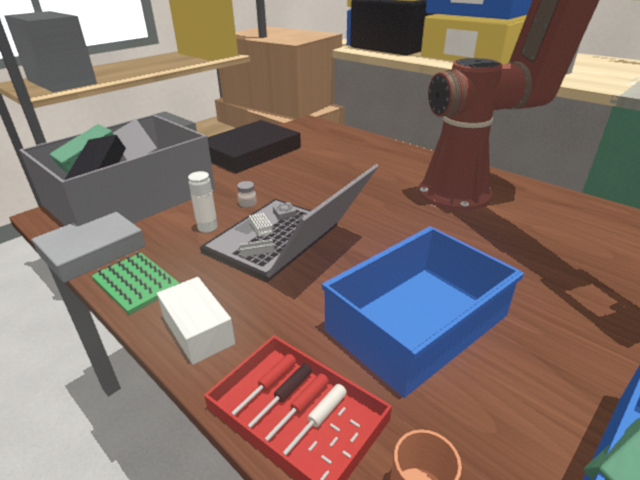

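View pics/top0.png

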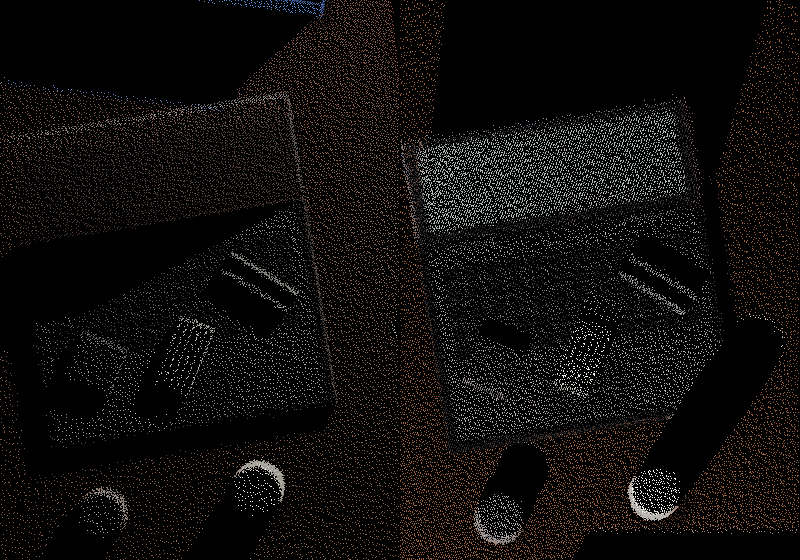

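```bash
R='[[-0.6,-0.67,0],[0,0,0]]'
python3 -m handwheel '[[[-0.6,-0.67,-0.3],[0,0,0]],[[-0.6,-0.67,-0.3],[0,0,0]],[[-0.6,-0.67,-0.3],[0,0,0]],[[-0.6,-0.67,-0.3],[0,0,0]],[[-0.6,-0.67,-0.3],[0,0,0]]]'
python3 -m handwheel '[[[-0.6,-0.67,0],[0,0,0]],[[-0.6,-0.67,0],[0,0,0]],[[-0.6,-0.67,0],[0,0,0]],[[-0.6,-0.67,0],[0,0,0]],[[-0.6,-0.67,0],[0,0,0]]]'
python3 - <<'E'
from h import *
f=np.load("scene0.npz"); p=cloud(f["d"],f); im=f["im"].astype(int)
m=(f["d"]>0)&(im[...,0]>im[...,2]*2)&(im[...,0]>90)
q=p[m]; q=q[(q[:,0]>300)&(q[:,0]<800)&(q[:,1]>50)&(q[:,1]<450)]
r=q[(q[:,2]>100)&(q[:,2]<118)]; print("rim",len(r),cv2.minAreaRect(r[:,:2].astype(np.float32)))
r=q[(q[:,2]>-5)&(q[:,2]<13)]; print("floor",len(r),cv2.minAreaRect(r[:,:2].astype(np.float32)),np.median(r[:,2]))
s=ctrl.observe(); print(s["t"],s["eef_pos"],s["joint_positions"].round(2))
E
```

```text
t: 1.42
eef_pos: [289.1, 413.3, 291.8]
tcp_rot: [0.183, 0.983, 0.0, 0.0]
force: [1.1, -0.7, -0.3]
finger_gap: 1.003
grasp_force: 0.0
t: 1.83
eef_pos: [352.8, 244.9, 291.6]
tcp_rot: [0.183, 0.983, 0.0, 0.0]
force: [0.0, -0.4, 0.0]
finger_gap: 1.003
grasp_force: 0.0
rim 3143 ((536.373779296875, 218.68597412109375), (216.0901641845703, 303.58624267578125), 82.82015991210938)
floor 5616 ((538.44140625, 219.8617706298828), (201.1876678466797, 299.56964111328125), 82.51556396484375) 3.4279807290776763
1.8333 [352.76007303 244.9328574  291.62200158] [ 0.44 -0.27  1.98 -0.    1.43 -0.76]
```

```bash
python3 -m handwheel '[[[-0.6,-0.67,0],[0,0,0]],[[-0.6,-0.67,0],[0,0,0]],[[-0.6,-0.67,0],[0,0,0]],[[-0.6,-0.67,0],[0,0,0]],[[-0.6,-0.67,0],[0,0,0]]]' >/dev/null
python3 -m handwheel '[[[-0.6,-0.67,0],[0,0,0]],[[-0.6,-0.67,0],[0,0,0]],[[-0.6,-0.67,0],[0,0,0]],[[-0.6,-0.67,0],[0,0,0]],[[-0.6,-0.67,0],[0,0,0]]]' > /dev/null
python3 -m handwheel '[[[-0.6,-0.67,0],[0,0,0]],[[-0.6,-0.67,0],[0,0,0]],[[-0.6,-0.67,0],[0,0,0]],[[-0.4,-0.4,0],[0,0,0]],[[0,0,0],[0,0,0]]]'
cat >> h.py <<'E'
def go(x,y,z,yaw=None):
    s=ctrl.observe(); R=Rn.from_quat(s["tcp_rot"]); M=R.as_matrix()
    d=np.array([x,y,z])-s["eef_pos"]; print("now",s["eef_pos"].round(1),"tooly yaw",np.degrees(np.arctan2(M[1,1],M[0,1])).round(1),"t",round(s["t"],2),"F",s["force"].round(1),"j",s["joint_positions"].round(2))
    print("shift units",(M.T@d/40).round(2))
    if yaw is not None:
        c=np.degrees(np.arctan2(M[1,1],M[0,1])); dy=(yaw-c+90)%180-90
        print("rotz units",round(-dy/4,2))
E
cat > w.py <<'E'
from h import *; import sys
im,d,k=look("wrist"); cv2.imwrite("pics/%s.png"%sys.argv[1],im)
p=cloud(d,k); q=p[d>0]; z=q[:,2]
m=(z>30)&(z<60); 
for n in ["heatsink","fan","bracket"]:
    f=find("wrist",k,n); print(n,f)
    for c,l in f[:1]:
        a=q[m&(np.hypot(q[:,0]-l[0],q[:,1]-l[1])<50)]
        if len(a)>20: print(len(a),np.percentile(a[:,2],[50,95]).round(),cv2.minAreaRect(a[:,:2].astype(np.float32)))
b=q[(z>10)&(z<27)&(abs(q[:,0]-530)<200)&(q[:,1]<-100)&(q[:,1]>-350)]; print("deck",np.median(b[:,2]),cv2.minAreaRect(b[:,:2].astype(np.float32)))
go(444,-256,120,68.5)
E
python3 w.py w1
```

```text
t: 3.08
eef_pos: [528.1, -216.0, 291.1]
tcp_rot: [0.185, 0.983, -0.001, 0.001]
force: [-0.9, 0.2, 0.6]
finger_gap: 0.998
grasp_force: 0.0
heatsink [(0.62, [535.0, -245.0, 45.0]), (0.22, [505.0, -97.0, 41.0])]
2513 [43. 45.] ((533.527587890625, -244.73434448242188), (70.18611145019531, 36.48923873901367), 68.5223388671875)
fan [(0.76, [442.0, -253.0, 41.0])]
3094 [40. 42.] ((444.4067687988281, -253.66844177246094), (50.27939987182617, 50.00407028198242), 67.87857818603516)
bracket [(0.62, [608.0, -171.0, 25.0])]
871 [41. 43.] ((608.1514282226562, -171.24688720703125), (22.630481719970703, 78.36912536621094), 57.85261154174805)
deck 20.425731499952246 ((526.8001708984375, -211.30975341796875), (290.6255187988281, 214.17510986328125), 9.13742446899414)
now [ 526.8 -210.8  291.2] tooly yaw 68.9 t 3.28 F [-0.2  0.7  1.3] j [-0.5   0.05  1.69  0.    1.41 -1.71]
shift units [ 1.52 -1.8   4.28]
rotz units 0.1
```

View pics/w1.png

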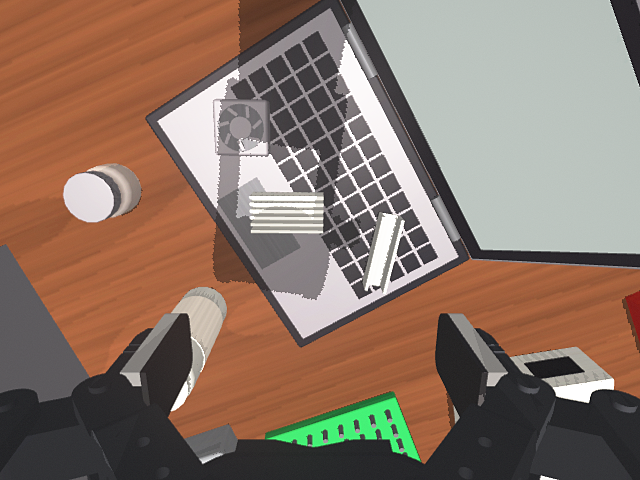

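```bash
python3 -m handwheel '[[[0.31,-0.35,0.8],[0,0,0]],[[0.31,-0.35,0.8],[0,0,0]],[[0.31,-0.35,0.8],[0,0,0]],[[0.31,-0.35,0.8],[0,0,0]],[[0.3,-0.34,0.8],[0,0,0]]]' >/dev/null
python3 -m handwheel '[[[0,0,0.8],[0,0,0]],[[0,0,0.8],[0,0,0]],[[0,0,0.5],[0,0,0]],[[0,0,0.25],[0,0,0]],[[0,0,0.2],[0,0,0]]]'
python3 -c "
from h import *; go(444.4,-253.7,27,68.2)"
```

```text
t: 4.12
eef_pos: [444.0, -252.8, 28.3]
tcp_rot: [0.183, 0.983, 0.0, -0.001]
force: [-0.5, 0.5, 0.2]
finger_gap: 1.0
grasp_force: 0.0
now [ 444.  -252.8   28.3] tooly yaw 68.9 t 4.12 F [-0.5  0.5  0.2] j [-0.66  0.25  2.    0.    0.89 -1.86]
shift units [-0.02 -0.02  0.03]
rotz units 0.19
```

```bash
python3 -m handwheel '[[[0,0,0],[0,0,0]],[[0,0,0],[0,0,0]],[[0,0,0],[0,0,0]],[[0,0,0],[0,0,0]],[[0,0,0],[0,0,0]]]' 0 30
python3 -m handwheel '[[[0,0,0],[0,0,0]],[[0,0,-0.3],[0,0,0]],[[0,0,-0.7],[0,0,0]],[[0,0,-0.9],[0,0,0]],[[0,0,-0.9],[0,0,0]]]'
python3 -c "
from h import *; go(632,206,260,68.9)"
```

```text
t: 4.53
eef_pos: [446.3, -255.4, 31.4]
tcp_rot: [0.183, 0.983, -0.001, 0.002]
force: [0.6, 1.0, 5.3]
finger_gap: 0.571
grasp_force: 31.6
t: 4.95
eef_pos: [443.2, -253.5, 141.9]
tcp_rot: [0.183, 0.983, 0.001, -0.001]
force: [1.5, -0.8, -0.2]
finger_gap: 0.566
grasp_force: 31.4
now [ 443.2 -253.5  141.9] tooly yaw 68.9 t 4.95 F [ 1.5 -0.8 -0.2] j [-0.66  0.07  1.95 -0.    1.12 -1.86]
shift units [-0.25 12.42 -2.94]
rotz units -0.01
```

```bash
python3 -m handwheel '[[[0,0,-0.95],[0,0,0]],[[0,0,-0.95],[0,0,0]],[[0,0,-0.95],[0,0,0]],[[0,0.7,-0.3],[0,0,0]],[[0,0.95,0],[0,0,0]]]'
python3 -m handwheel '[[[0.02,0.95,0],[0,0,0]],[[0.02,0.95,0],[0,0,0]],[[0.02,0.95,0],[0,0,0]],[[0.02,0.95,0],[0,0,0]],[[0.02,0.95,0],[0,0,0]]]' >/dev/null
python3 -m handwheel '[[[0.01,0.95,0],[0,0,0]],[[0.01,0.95,0],[0,0,0]],[[0.01,0.95,0],[0,0,0]],[[0,0.95,0],[0,0,0]],[[0,0.95,0],[0,0,0]]]'
python3 -m handwheel '[[[0,0.95,0],[0,0,0]],[[0,0.25,0.5],[0,0,0]],[[0,0,0.9],[0,0,0]],[[0,0,0.9],[0,0,0]],[[0,0,0.9],[0,0,0]]]'
python3 -c "
from h import *; go(616,209,17,68.9)"
```

```text
t: 5.37
eef_pos: [470.6, -195.8, 274.3]
tcp_rot: [0.186, 0.983, -0.003, 0.005]
force: [0.9, -0.8, -0.5]
finger_gap: 0.572
grasp_force: 31.4
t: 6.2
eef_pos: [600.3, 165.2, 267.8]
tcp_rot: [0.183, 0.983, -0.0, -0.0]
force: [0.6, 0.8, 0.5]
finger_gap: 0.57
grasp_force: 31.4
t: 6.62
eef_pos: [617.8, 208.9, 139.0]
tcp_rot: [0.183, 0.983, 0.0, 0.001]
force: [1.0, 0.1, -1.5]
finger_gap: 0.571
grasp_force: 31.4
now [617.8 208.9 139. ] tooly yaw 68.9 t 6.62 F [ 1.   0.1 -1.5] j [ 0.22  0.36  1.62 -0.    1.16 -0.98]
shift units [ 0.05 -0.02  3.05]
rotz units 0.01
```

```bash
python3 -m handwheel '[[[0,0,0.9],[0,0,0]],[[0,0,0.9],[0,0,0]],[[0,0,0.7],[0,0,0]],[[0,0,0.35],[0,0,0]],[[0,0,0.15],[0,0,0]]]'
python3 -m handwheel '[[[0,0,0],[0,0,0]],[[0,0,0],[0,0,0]],[[0,0,0],[0,0,0]],[[0,0,0],[0,0,0]],[[0,0,-0.3],[0,0,0]]]' 0.85
python3 -m handwheel '[[[0,0,-0.7],[0,0,0]],[[0,0,-0.9],[0,0,0]],[[0,0,-0.9],[0,0,0]],[[0,0,-0.9],[0,0,1]],[[0,0,-0.9],[0,0,1]]]'
python3 -m handwheel '[[[0,0,-0.9],[0,0,1]],[[0,0,-0.9],[0,0,1]],[[0,0,-0.3],[0,0,1]],[[0,0,0],[0,0,1]],[[0,0,0],[0,0,1]]]'
python3 -m handwheel '[[[0,0,0],[0,0,1]],[[0,0,0],[0,0,1]],[[0,0,0],[0,0,1]],[[0,0,0],[0,0,1]],[[0,0,0],[0,0,1]]]' >/dev/null
python3 -m handwheel '[[[0,0,0],[0,0,1]],[[0,0,0],[0,0,1]],[[0,0,0],[0,0,1]],[[0,0,0],[0,0,1]],[[0,0,0],[0,0,1]]]' >/dev/null
python3 -m handwheel '[[[0,0,0],[0,0,1]],[[0,0,0],[0,0,1]],[[0,0,0],[0,0,1]],[[0,0,0],[0,0,1]],[[0,0,0],[0,0,1]]]'
python3 -c "
from h import *; go(533.5,-244.7,29,-21.5)
im,d,k=look('wrist'); cv2.imwrite('pics/w2.png',im); print(find('wrist',k,'fan'))"
```

```text
t: 7.03
eef_pos: [614.5, 207.5, 16.3]
tcp_rot: [0.183, 0.983, -0.002, -0.004]
force: [-13.6, -3.2, 23.7]
finger_gap: 0.571
grasp_force: 33.9
t: 7.45
eef_pos: [616.9, 208.1, 30.9]
tcp_rot: [0.183, 0.983, -0.0, -0.001]
force: [-0.2, -0.9, -0.5]
finger_gap: 0.851
grasp_force: 0.0
t: 7.87
eef_pos: [618.0, 208.4, 207.1]
tcp_rot: [0.253, 0.967, 0.001, 0.001]
force: [0.9, -0.9, -0.1]
finger_gap: 0.845
grasp_force: 0.0
t: 8.28
eef_pos: [619.1, 208.6, 292.5]
tcp_rot: [0.417, 0.909, 0.002, 0.003]
force: [0.1, 0.5, -1.0]
finger_gap: 0.851
grasp_force: 0.0
t: 9.53
eef_pos: [617.9, 208.3, 289.4]
tcp_rot: [0.816, 0.578, 0.001, 0.0]
force: [-0.4, 0.0, 1.3]
finger_gap: 0.853
grasp_force: 0.0
now [617.9 208.3 289.4] tooly yaw -19.3 t 9.53 F [-0.4  0.   1.3] j [ 0.22  0.23  1.49 -0.    1.42  0.55]
shift units [-11.39   1.74   6.5 ]
rotz units 0.54
[(0.4, [632.0, -52.0, 75.0])]
```

```bash
python3 -m handwheel '[[[0,0,0],[0,0,0.54]],[[-0.87,0.167,0],[0,0,0]],[[-0.87,0.167,0],[0,0,0]],[[-0.87,0.167,0],[0,0,0]],[[-0.87,0.167,0],[0,0,0]]]'>/dev/null
python3 -m handwheel '[[[-0.87,0.167,0],[0,0,0]],[[-0.87,0.167,0],[0,0,0]],[[-0.87,0.167,0],[0,0,0]],[[-0.87,0.167,0],[0,0,0]],[[-0.87,0.167,0],[0,0,0]]]'>/dev/null
python3 -m handwheel '[[[-0.87,0.167,0],[0,0,0]],[[-0.87,0.167,0],[0,0,0]],[[-0.87,0.167,0],[0,0,0]],[[-0.87,0.167,0.3],[0,0,0]],[[0,0,0.8],[0,0,0]]]'>/dev/null
python3 -m handwheel '[[[0,0,0.9],[0,0,0]],[[0,0,0.9],[0,0,0]],[[0,0,0.9],[0,0,0]],[[0,0,0.3],[0,0,0]],[[0,0,0],[0,0,0]]]'
python3 -c "
from h import *; go(533.5,-244.7,29,-21.5)"
```

```text
t: 11.3
eef_pos: [531.5, -243.0, 119.6]
tcp_rot: [0.825, 0.565, -0.002, -0.004]
force: [-1.3, -0.2, -0.3]
finger_gap: 0.844
grasp_force: 0.0
now [ 531.5 -243.   119.6] tooly yaw -21.2 t 11.3 F [-1.3 -0.2 -0.3] j [-0.55  0.26  1.79 -0.    1.1  -0.18]
shift units [-0.02  0.08  2.26]
rotz units 0.07
```

```bash
python3 -m handwheel '[[[-0.02,0.04,0.8],[0,0,0]],[[0,0,0.7],[0,0,0]],[[0,0,0.4],[0,0,0]],[[0,0,0.25],[0,0,0]],[[0,0,0.07],[0,0,0]]]'
python3 -m handwheel '[[[0,0,0],[0,0,0]],[[0,0,0],[0,0,0]],[[0,0,0],[0,0,0]],[[0,0,0],[0,0,0]],[[0,0,0],[0,0,0]]]' 0 35
python3 -m handwheel '[[[0,0,0],[0,0,0]],[[0,0,-0.3],[0,0,0]],[[0,0,-0.7],[0,0,0]],[[0,0,-0.9],[0,0,0]],[[0,0,-0.9],[0,0,0]]]'
python3 -m handwheel '[[[0,0,-0.9],[0,0,0]],[[0,0,-0.9],[0,0,0]],[[0,0,-0.9],[0,0,0]],[[0,0,-0.9],[0,0,0]],[[0,0,0],[0,0,0]]]'
python3 -c "
from h import *; go(458,229,285,-21.5)"
```

```text
t: 11.72
eef_pos: [536.4, -246.4, 35.2]
tcp_rot: [0.825, 0.565, 0.0, 0.0]
force: [0.0, 0.1, -0.8]
finger_gap: 0.849
grasp_force: 0.0
t: 12.13
eef_pos: [537.5, -247.2, 37.0]
tcp_rot: [0.826, 0.564, 0.001, 0.002]
force: [-0.9, 0.4, 6.6]
finger_gap: 0.41
grasp_force: 35.7
t: 12.55
eef_pos: [534.3, -245.3, 147.0]
tcp_rot: [0.826, 0.564, -0.001, -0.001]
force: [0.9, -0.3, -1.4]
finger_gap: 0.411
grasp_force: 35.2
t: 12.97
eef_pos: [539.4, -248.3, 301.6]
tcp_rot: [0.825, 0.564, 0.004, 0.008]
force: [0.6, -0.4, 1.1]
finger_gap: 0.406
grasp_force: 35.2
now [ 539.4 -248.3  301.6] tooly yaw -21.3 t 12.97 F [ 0.6 -0.4  1.1] j [-0.55  0.09  1.62  0.    1.41 -0.18]
shift units [10.38 -6.23  0.28]
rotz units 0.05
```

```bash
python3 -m handwheel '[[[0.74,-0.445,0],[0,0,0]],[[0.74,-0.445,0],[0,0,0]],[[0.74,-0.445,0],[0,0,0]],[[0.74,-0.445,0],[0,0,0]],[[0.74,-0.445,0],[0,0,0]]]' >/dev/null
python3 -m handwheel '[[[0.74,-0.445,0],[0,0,0]],[[0.74,-0.445,0],[0,0,0]],[[0.74,-0.445,0],[0,0,0]],[[0.74,-0.445,0],[0,0,0]],[[0.74,-0.445,0],[0,0,0]]]' >/dev/null
python3 -m handwheel '[[[0.74,-0.445,0],[0,0,0]],[[0.74,-0.445,0],[0,0,0]],[[0.74,-0.445,0],[0,0,0]],[[0.74,-0.445,0],[0,0,0]],[[0,0,0.4],[0,0,0]]]'
python3 -m handwheel '[[[0,0,0.9],[0,0,0]],[[0,0,0.9],[0,0,0]],[[0,0,0.9],[0,0,0]],[[0,0,0.6],[0,0,0]],[[0,0,0],[0,0,0]]]'
python3 -c "
from h import *; go(458,229,24,-21.5)"
```

```text
t: 14.22
eef_pos: [454.2, 236.6, 278.4]
tcp_rot: [0.824, 0.567, 0.004, -0.001]
force: [1.2, -0.5, -1.1]
finger_gap: 0.409
grasp_force: 35.3
t: 14.63
eef_pos: [448.4, 228.7, 136.2]
tcp_rot: [0.825, 0.564, -0.006, -0.002]
force: [-0.8, -0.7, -2.2]
finger_gap: 0.408
grasp_force: 35.3
now [448.4 228.7 136.2] tooly yaw -21.3 t 14.63 F [-0.8 -0.7 -2.2] j [ 0.33  0.07  1.97 -0.    1.11  0.7 ]
shift units [0.12 0.25 2.8 ]
rotz units 0.05
```

```bash
python3 -m handwheel '[[[0.05,0.1,0.9],[0,0,0]],[[0.05,0.1,0.9],[0,0,0]],[[0,0,0.6],[0,0,0]],[[0,0,0.25],[0,0,0]],[[0,0,0.1],[0,0,0]]]'
python3 -m handwheel '[[[0,0,0],[0,0,0]],[[0,0,0],[0,0,0]],[[0,0,0],[0,0,0]],[[0,0,0],[0,0,0]],[[0,0,-0.3],[0,0,0]]]' 0.62
python3 -m handwheel '[[[0,0,-0.7],[0,0,0]],[[0,0,-0.9],[0,0,0]],[[0,0,-0.9],[0,0,0]],[[0,0,-0.9],[0,0,-1]],[[0,0,-0.9],[0,0,-1]]]'
python3 -m handwheel '[[[0,0,-0.9],[0,0,-1]],[[0,0,-0.9],[0,0,-1]],[[0,0,-0.2],[0,0,-1]],[[0,0,0],[0,0,-1]],[[0,0,0],[0,0,-1]]]'>/dev/null
python3 -m handwheel '[[[0,0,0],[0,0,-1]],[[0,0,0],[0,0,-1]],[[0,0,0],[0,0,-1]],[[0,0,0],[0,0,-1]],[[0,0,0],[0,0,-1]]]' >/dev/null
python3 -m handwheel '[[[0,0,0],[0,0,-1]],[[0,0,0],[0,0,-1]],[[0,0,0],[0,0,-1]],[[0,0,0],[0,0,-1]],[[0,0,0],[0,0,-1]]]' >/dev/null
python3 -m handwheel '[[[0,0,0],[0,0,-1]],[[0,0,0],[0,0,-1]],[[0,0,0],[0,0,-0.8]],[[0,0,0],[0,0,0]],[[0,0,0],[0,0,0]]]'
python3 -c "
from h import *; go(608.2,-171.5,30,57.9)
im,d,k=look('scene'); cv2.imwrite('pics/s2.png',im[200:440,270:590])
print([find('scene',k,n) for n in ['heatsink','fan','bracket']])"
```

```text
t: 15.05
eef_pos: [462.2, 231.1, 31.9]
tcp_rot: [0.826, 0.564, -0.001, -0.0]
force: [-0.1, 0.4, -1.2]
finger_gap: 0.406
grasp_force: 35.3
t: 15.47
eef_pos: [461.8, 231.0, 44.2]
tcp_rot: [0.826, 0.564, -0.001, -0.0]
force: [-1.3, -1.2, -0.6]
finger_gap: 0.621
grasp_force: 0.0
t: 15.88
eef_pos: [462.7, 231.3, 220.0]
tcp_rot: [0.783, 0.622, 0.001, 0.0]
force: [1.1, -0.1, 0.4]
finger_gap: 0.621
grasp_force: 0.0
t: 17.55
eef_pos: [462.8, 231.4, 297.8]
tcp_rot: [0.277, 0.961, 0.0, 0.001]
force: [0.2, 0.5, -0.3]
finger_gap: 0.62
grasp_force: 0.0
now [462.8 231.4 297.8] tooly yaw 57.8 t 17.55 F [ 0.2  0.5 -0.3] j [ 0.33 -0.07  1.79  0.    1.42 -0.68]
shift units [-8.43 -6.6   6.69]
rotz units -0.02
[[(0.94, [476.0, 234.0, 30.0])], [(0.73, [606.0, 215.0, 23.0]), (0.6, [465.0, -392.0, 32.0])], [(0.86, [610.0, -171.0, 34.0])]]
```

View pics/s2.png

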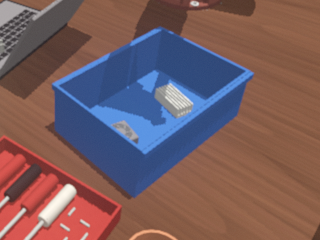

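```bash
python3 -m handwheel '[[[-0.7,-0.55,0],[0,0,0]],[[-0.7,-0.55,0],[0,0,0]],[[-0.7,-0.55,0],[0,0,0]],[[-0.7,-0.55,0],[0,0,0]],[[-0.7,-0.55,0],[0,0,0]]]' >/dev/null
python3 -m handwheel '[[[-0.7,-0.55,0],[0,0,0]],[[-0.7,-0.55,0],[0,0,0]],[[-0.7,-0.55,0],[0,0,0]],[[-0.7,-0.55,0],[0,0,0]],[[-0.7,-0.55,0],[0,0,0]]]' >/dev/null
python3 -m handwheel '[[[-0.7,-0.55,0],[0,0,0]],[[-0.7,-0.55,0],[0,0,0]],[[0,0,0.4],[0,0,0]],[[0,0,0.9],[0,0,0]],[[0,0,0.9],[0,0,0]]]' 0.75
python3 -m handwheel '[[[0,0,0.9],[0,0,0]],[[0,0,0.8],[0,0,0]],[[0,0,0.4],[0,0,0]],[[0,0,0],[0,0,0]],[[0,0,0],[0,0,0]]]'
python3 -c "
from h import *; go(608.2,-171.5,28,57.9)"
```

```text
t: 19.0
eef_pos: [609.1, -172.7, 210.0]
tcp_rot: [0.277, 0.961, -0.0, 0.003]
force: [0.3, -0.6, -1.2]
finger_gap: 0.751
grasp_force: 0.0
t: 19.42
eef_pos: [606.4, -170.5, 123.2]
tcp_rot: [0.277, 0.961, 0.0, -0.001]
force: [0.3, -0.4, 0.6]
finger_gap: 0.748
grasp_force: 0.0
now [ 606.4 -170.5  123.2] tooly yaw 57.9 t 19.42 F [ 0.3 -0.4  0.6] j [-0.39  0.34  1.68  0.    1.13 -1.4 ]
shift units [-0.06  0.    2.38]
rotz units -0.0
```

```bash
python3 -m handwheel '[[[-0.03,0,0.8],[0,0,0]],[[0,0,0.8],[0,0,0]],[[0,0,0.4],[0,0,0]],[[0,0,0.25],[0,0,0]],[[0,0,0.1],[0,0,0]]]'
python3 -m handwheel '[[[0,0,0],[0,0,0]],[[0,0,0],[0,0,0]],[[0,0,0],[0,0,0]],[[0,0,0],[0,0,0]],[[0,0,0],[0,0,0]]]' 0 40
python3 -m handwheel '[[[0,0,0],[0,0,0]],[[0,0,-0.3],[0,0,0]],[[0,0,-0.7],[0,0,0]],[[0,0,-0.9],[0,0,0]],[[0,0,-0.9],[0,0,0]]]'
python3 -m handwheel '[[[0,0,-0.9],[0,0,0]],[[0,0,-0.9],[0,0,0]],[[0,0,-0.9],[0,0,0]],[[0,0,-0.9],[0,0,0]],[[0,0,0],[0,0,0]]]'
python3 -c "
from h import *; go(539,222,285,57.9)"
```

```text
t: 19.83
eef_pos: [608.9, -171.7, 30.9]
tcp_rot: [0.276, 0.961, -0.0, 0.0]
force: [0.0, -0.4, 0.2]
finger_gap: 0.752
grasp_force: 0.0
t: 20.25
eef_pos: [610.2, -172.3, 33.0]
tcp_rot: [0.276, 0.961, -0.0, 0.002]
force: [-0.0, -0.4, 5.9]
finger_gap: 0.245
grasp_force: 41.2
t: 20.67
eef_pos: [606.5, -170.7, 142.5]
tcp_rot: [0.276, 0.961, 0.0, -0.002]
force: [0.8, -0.1, -1.5]
finger_gap: 0.241
grasp_force: 40.5
t: 21.08
eef_pos: [612.1, -172.9, 297.7]
tcp_rot: [0.276, 0.961, -0.001, 0.008]
force: [1.8, -0.7, 1.6]
finger_gap: 0.245
grasp_force: 40.5
now [ 612.1 -172.9  297.7] tooly yaw 57.9 t 21.08 F [ 1.8 -0.7  1.6] j [-0.39  0.18  1.53  0.    1.41 -1.4 ]
shift units [6.8  7.39 0.23]
rotz units 0.0
```

```bash
python3 -m handwheel '[[[0.6,0.65,0],[0,0,0]],[[0.62,0.67,0],[0,0,0]],[[0.62,0.67,0],[0,0,0]],[[0.62,0.67,0],[0,0,0]],[[0.62,0.67,0],[0,0,0]]]' >/dev/null
python3 -m handwheel '[[[0.62,0.67,0],[0,0,0]],[[0.62,0.67,0],[0,0,0]],[[0.62,0.67,0],[0,0,0]],[[0.62,0.67,0],[0,0,0]],[[0.62,0.67,0],[0,0,0]]]'
python3 -m handwheel '[[[0.6,0.7,0],[0,0,0]],[[0,0,0],[0,0,1]],[[0,0,0],[0,0,1]],[[0,0,0],[0,0,1]],[[0,0,0],[0,0,1]]]' >/dev/null
python3 -m handwheel '[[[0,0,0],[0,0,1]],[[0,0,0],[0,0,1]],[[0,0,0],[0,0,1]],[[0,0,0],[0,0,1]],[[0,0,0],[0,0,1]]]' >/dev/null
python3 -m handwheel '[[[0,0,0],[0,0,1]],[[0,0,0],[0,0,1]],[[0,0,0],[0,0,1]],[[0,0,0],[0,0,1]],[[0,0,0],[0,0,1]]]' >/dev/null
python3 -m handwheel '[[[0,0,0],[0,0,1]],[[0,0,0],[0,0,1]],[[0,0,0],[0,0,1]],[[0,0,0],[0,0,1]],[[0,0,0],[0,0,1]]]'
python3 -c "
from h import *; go(540,219,20,-22)"
```

```text
t: 21.92
eef_pos: [539.5, 187.8, 286.5]
tcp_rot: [0.276, 0.961, -0.0, -0.0]
force: [-0.2, 0.9, -1.6]
finger_gap: 0.244
grasp_force: 40.5
t: 23.58
eef_pos: [534.7, 222.6, 286.3]
tcp_rot: [0.81, 0.586, -0.0, -0.0]
force: [1.1, 0.6, -0.4]
finger_gap: 0.247
grasp_force: 40.5
now [534.7 222.6 286.3] tooly yaw -18.3 t 23.58 F [ 1.1  0.6 -0.4] j [0.27 0.08 1.66 0.   1.4  0.59]
shift units [-0.04  0.16  6.66]
rotz units 0.93
```

```bash
python3 -m handwheel '[[[0,0.1,0.8],[0,0,0]],[[0,0.05,0.9],[0,0,0]],[[0,0,0.9],[0,0,0]],[[0,0,0.9],[0,0,0]],[[0,0,0.9],[0,0,0]]]'
python3 -m handwheel '[[[0,0,0.9],[0,0,0]],[[0,0,0.6],[0,0,0]],[[0,0,0.4],[0,0,0]],[[0,0,0.15],[0,0,0]],[[0,0,0],[0,0,0]]]'
python3 -c "
from h import *; go(540,219,20,-22)"
```

```text
t: 24.0
eef_pos: [540.5, 220.7, 109.2]
tcp_rot: [0.809, 0.587, 0.0, 0.0]
force: [-0.3, 0.4, -1.6]
finger_gap: 0.245
grasp_force: 40.5
t: 24.42
eef_pos: [538.9, 220.3, 26.5]
tcp_rot: [0.809, 0.587, -0.002, -0.001]
force: [-0.2, 0.2, -0.7]
finger_gap: 0.24
grasp_force: 40.5
now [538.9 220.3  26.5] tooly yaw -18.1 t 24.42 F [-0.2  0.2 -0.7] j [0.27 0.39 1.83 0.   0.93 0.58]
shift units [-0.02  0.04  0.16]
rotz units 0.98
```

```bash
python3 -m handwheel '[[[0,0,0.1],[0,0,0]],[[0,0,0],[0,0,0]],[[0,0,0],[0,0,0]],[[0,0,0],[0,0,0]],[[0,0,-0.3],[0,0,0]]]' 0.42
python3 -m handwheel '[[[0,0,-0.7],[0,0,0]],[[0,0,-0.9],[0,0,0]],[[0,0,-0.9],[0,0,0]],[[0,0,-0.9],[0,0,-0.9]],[[0,0,-0.9],[0,0,-0.9]]]'
python3 -m handwheel '[[[0,0,-0.9],[0,0,-1]],[[0,0,-0.9],[0,0,-1]],[[0,0,-0.3],[0,0,-1]],[[0,0,0],[0,0,-1]],[[0,0,0],[0,0,-1]]]' 0
cat > lid.py <<'E'
from h import *
yaw=9.1; n=np.array([-np.sin(np.radians(yaw)),np.cos(np.radians(yaw))]); h=np.array([510.6,-108.])
def sz(): 
    s=ctrl.observe(); d=s["eef_pos"][:2]-h
    print("s",(d@n).round(1),"lat",(d@[n[1],-n[0]]).round(1),"z",s["eef_pos"][2].round(1),"F",s["force"].round(1),"t",round(s["t"],2))
E
python3 - <<'E'
from lid import *
im,d,k=look("scene"); cv2.imwrite("pics/s3.png",im[160:440,180:560])
print([find("scene",k,x) for x in ["heatsink","fan","bracket"]])
im,d,k=look("side"); p=cloud(d,k)[d>0]
e=(p[:,:2]-h); s=e@n; l=e@[n[1],-n[0]]; m=(abs(l)<120)&(p[:,2]>40)&(p[:,2]<205)&(s>-40)&(s<140)
A=np.polyfit(p[m,2],s[m],1); print("inner face: s at z21",np.polyval(A,21),"theta",np.pi/2+np.arctan(A[0]),"zmax",np.percentile(p[m,2],99),"lat",np.percentile(l[(p[:,2]>100)&(p[:,2]<205)&(s>-40)&(s<140)],[1,99]))
go(*(h+145*n),290,yaw); sz()
E
```

```text
t: 24.83
eef_pos: [539.7, 220.4, 35.7]
tcp_rot: [0.809, 0.587, -0.001, -0.001]
force: [-0.6, 0.1, -0.4]
finger_gap: 0.42
grasp_force: 0.0
t: 25.25
eef_pos: [541.0, 220.9, 212.0]
tcp_rot: [0.77, 0.638, 0.001, 0.0]
force: [1.4, 0.7, -0.2]
finger_gap: 0.419
grasp_force: 0.0
t: 25.67
eef_pos: [542.1, 221.2, 297.0]
tcp_rot: [0.647, 0.762, 0.003, 0.002]
force: [-1.1, 1.1, -1.0]
finger_gap: 0.001
grasp_force: 0.0
[[(0.76, [472.0, 236.0, 32.0])], [(0.69, [605.0, 214.0, 26.0])], [(0.85, [547.0, 224.0, 21.0])]]
inner face: s at z21 -5.028193089681643 theta 2.093681354669976 zmax 195.84527601051656 lat [-527.66572606  137.60519761]
now [540.8 220.8 292.9] tooly yaw 9.0 t 25.92 F [-0.1 -0.7 -0.3] j [ 0.27  0.09  1.65 -0.    1.41  0.11]
shift units [-4.37 -2.04  0.07]
rotz units -0.02
s 319.9 lat 81.8 z 292.9 F [-0.1 -0.7 -0.3] t 25.92
```

View pics/s3.png

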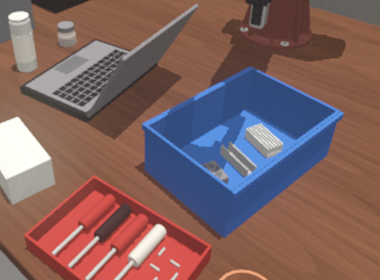

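```bash
python3 -m handwheel '[[[-0.87,-0.41,0],[0,0,0]],[[-0.87,-0.41,0],[0,0,0]],[[-0.87,-0.41,0],[0,0,0]],[[-0.87,-0.41,0],[0,0,0]],[[-0.87,-0.41,0],[0,0,0]]]' >/dev/null
python3 -m handwheel '[[[0,0,0],[0,0,0]],[[0,0,0.7],[0,0,0]],[[0,0,0.9],[0,0,0]],[[0,0,0.9],[0,0,0]],[[0,0,0.8],[0,0,0]]]'
python3 -m handwheel '[[[0,0,0],[0,0,0]],[[0,0,0],[0,0,0]]]' >/dev/null
python3 -c "
from lid import *; sz()"
```

```text
t: 26.75
eef_pos: [487.2, 36.2, 158.9]
tcp_rot: [0.649, 0.761, 0.0, -0.0]
force: [0.3, 0.9, 0.0]
finger_gap: -0.003
grasp_force: 0.0
s 146.6 lat -1.7 z 158.7 F [1.1 0.  0.8] t 26.92
```

```bash
python3 -m handwheel '[[[-0.25,0,0],[0,0,0]],[[-0.25,0,0],[0,0,0]],[[-0.2,0,0],[0,0,0]],[[-0.2,0,0],[0,0,0]],[[-0.2,0,-0.05],[0,0,0]]]'
python3 -m handwheel '[[[-0.2,0,-0.07],[0,0,0]],[[-0.2,0,-0.07],[0,0,0]],[[-0.2,0,-0.07],[0,0,0]],[[-0.2,0,-0.07],[0,0,0]],[[-0.2,0,-0.07],[0,0,0]]]'
python3 -c "
from lid import *; sz()"
```

```text
t: 27.33
eef_pos: [496.0, -7.5, 164.5]
tcp_rot: [0.649, 0.761, 0.002, 0.001]
force: [-2.4, 9.9, 12.8]
finger_gap: -0.0
grasp_force: 1.3
t: 27.75
eef_pos: [502.7, -47.5, 180.1]
tcp_rot: [0.649, 0.761, 0.002, 0.002]
force: [-0.2, 4.8, 5.8]
finger_gap: -0.002
grasp_force: 1.3
s 61.0 lat 1.8 z 180.1 F [-0.2  4.8  5.8] t 27.75
```

```bash
python3 -m handwheel '[[[-0.2,0,-0.03],[0,0,0]],[[-0.2,0,-0.03],[0,0,0]],[[-0.2,0,-0.03],[0,0,0]],[[-0.2,0,-0.03],[0,0,0]],[[-0.2,0,-0.03],[0,0,0]]]'
python3 -m handwheel '[[[-0.18,0,0],[0,0,0]],[[-0.18,0,0],[0,0,0]],[[-0.18,0,0],[0,0,0]],[[-0.18,0,0],[0,0,0]],[[-0.18,0,0],[0,0,0]]]'
python3 -c "
from lid import *; sz()"
```

```text
t: 28.17
eef_pos: [509.7, -88.1, 186.7]
tcp_rot: [0.649, 0.761, 0.001, 0.003]
force: [-0.2, 1.8, 8.2]
finger_gap: 0.001
grasp_force: 0.7
t: 28.58
eef_pos: [513.0, -122.6, 182.3]
tcp_rot: [0.649, 0.761, 0.0, -0.0]
force: [0.5, 3.0, -0.2]
finger_gap: 0.001
grasp_force: 0.9
s -14.8 lat 0.1 z 182.3 F [ 0.5  3.  -0.2] t 28.58
```

```bash
python3 -m handwheel '[[[-0.19,0,0.02],[0,0,0]],[[-0.19,0,0.03],[0,0,0]],[[-0.19,0,0.03],[0,0,0]],[[-0.19,0,0.04],[0,0,0]]]'
python3 -m handwheel '[[[-0.19,0,0.07],[0,0,0]],[[-0.19,0,0.08],[0,0,0]],[[-0.19,0,0.09],[0,0,0]],[[-0.18,0,0.1],[0,0,0]]]'
python3 -m handwheel '[[[-0.17,0,0.11],[0,0,0]],[[-0.17,0,0.12],[0,0,0]],[[-0.17,0,0.12],[0,0,0]],[[-0.16,0,0.13],[0,0,0]]]'
python3 -c "
from lid import *; sz()"
```

```text
t: 28.92
eef_pos: [517.1, -152.5, 176.8]
tcp_rot: [0.649, 0.761, -0.0, -0.001]
force: [-0.7, 2.0, -1.3]
finger_gap: -0.001
grasp_force: 0.8
t: 29.25
eef_pos: [522.3, -182.5, 163.6]
tcp_rot: [0.649, 0.761, -0.0, -0.0]
force: [0.3, 0.6, 0.1]
finger_gap: -0.001
grasp_force: 0.7
t: 29.58
eef_pos: [527.0, -208.9, 144.5]
tcp_rot: [0.649, 0.761, -0.0, 0.0]
force: [-1.1, 0.6, 0.4]
finger_gap: 0.0
grasp_force: 0.5
s -102.3 lat 0.2 z 144.5 F [-1.1  0.6  0.4] t 29.58
```

```bash
python3 -m handwheel '[[[-0.15,0,0.14],[0,0,0]],[[-0.15,0,0.15],[0,0,0]],[[-0.14,0,0.15],[0,0,0]],[[-0.14,0,0.16],[0,0,0]]]'
python3 -m handwheel '[[[-0.12,0,0.17],[0,0,0]],[[-0.11,0,0.17],[0,0,0]],[[-0.1,0,0.18],[0,0,0]],[[-0.1,0,0.18],[0,0,0]]]'
python3 -c "
from lid import *; sz()
im,d,k=look('side'); cv2.imwrite('pics/side3.png',im)"
```

```text
t: 29.92
eef_pos: [530.7, -231.5, 120.3]
tcp_rot: [0.649, 0.761, 0.0, 0.0]
force: [-0.9, 1.4, 0.8]
finger_gap: 0.001
grasp_force: 0.4
t: 30.25
eef_pos: [533.4, -248.5, 92.3]
tcp_rot: [0.649, 0.761, 0.0, 0.0]
force: [0.4, 1.1, 0.4]
finger_gap: -0.001
grasp_force: 0.4
s -142.3 lat 0.3 z 92.3 F [0.4 1.1 0.4] t 30.25
```

View pics/side3.png

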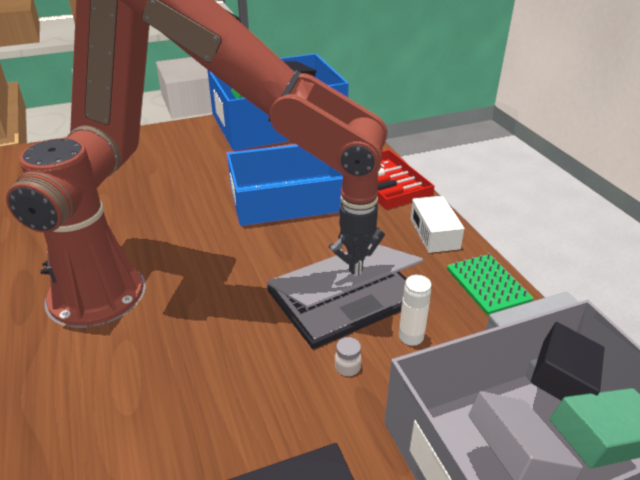

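```bash
cat >> lid.py <<'E'
def lidfit(c="side"):
    im,d,k=look(c); p=cloud(d,k)[d>0]; e=p[:,:2]-h; s=e@n; l=e@[n[1],-n[0]]; z=p[:,2]
    m=(abs(l)>50)&(abs(l)<140)&(s<40)&(s>-240)&(z>10)&(z<230)
    for a in range(-240,41,20):
        b=m&(s>=a)&(s<a+20)
        if b.sum()>10: print(a+10,b.sum(),np.percentile(z[b],[5,50,95]).round())
    return im
E
python3 -c "
from lid import *; lidfit()"
```

```text
-210 424 [11. 18. 22.]
-190 880 [ 17.  24. 106.]
-170 797 [ 17.  21. 100.]
-150 922 [ 17.  22. 181.]
-130 799 [17. 21. 84.]
-110 381 [17. 70. 76.]
-90 323 [18. 63. 68.]
-70 260 [18. 55. 59.]
-50 183 [18. 47. 51.]
-30 155 [20. 38. 43.]
-10 111 [27. 31. 35.]
```

```bash
python3 -m handwheel '[[[-0.08,0,0.19],[0,0,0]],[[-0.08,0,0.19],[0,0,0]],[[-0.06,0,0.19],[0,0,0]],[[-0.05,0,0.19],[0,0,0]]]'
python3 -m handwheel '[[[-0.03,0,0.18],[0,0,0]],[[-0.02,0,0.17],[0,0,0]],[[0,0,0.14],[0,0,0]],[[0,0,0.1],[0,0,0]],[[0,0,0],[0,0,0]]]'
python3 -c "
from lid import *; sz(); lidfit()"
```

```text
t: 30.68
eef_pos: [535.3, -259.1, 62.0]
tcp_rot: [0.649, 0.761, 0.0, 0.001]
force: [0.5, -0.2, 0.4]
finger_gap: -0.001
grasp_force: 0.3
t: 31.1
eef_pos: [534.2, -259.9, 37.5]
tcp_rot: [0.649, 0.761, -0.0, -0.001]
force: [-0.2, 0.1, -0.6]
finger_gap: -0.0
grasp_force: 0.0
s -153.7 lat -0.7 z 37.5 F [-0.2  0.1 -0.6] t 31.1
-210 729 [12. 20. 40.]
-190 443 [33. 37. 40.]
-170 541 [ 33.  37. 128.]
-150 555 [ 33.  36. 130.]
-130 464 [32. 34. 37.]
-110 372 [31. 33. 36.]
-90 314 [29. 32. 35.]
-70 238 [29. 31. 34.]
-50 225 [28. 30. 33.]
-30 234 [26. 29. 32.]
-10 145 [25. 28. 31.]
```

Nearly shut; small presses while watching force.

```bash
python3 -m handwheel '[[[0,0,0.06],[0,0,0]],[[0,0,0.05],[0,0,0]],[[0,0,0.05],[0,0,0]],[[0,0,0],[0,0,0]]]'
python3 -m handwheel '[[[0,0,0.04],[0,0,0]],[[0,0,0],[0,0,0]]]'
python3 -c "
from lid import *; sz(); lidfit()"
```

```text
t: 31.48
eef_pos: [535.2, -260.5, 32.3]
tcp_rot: [0.649, 0.761, 0.0, -0.0]
force: [-0.3, -0.4, 0.3]
finger_gap: 0.001
grasp_force: 0.0
t: 31.65
eef_pos: [535.1, -260.5, 30.7]
tcp_rot: [0.649, 0.761, 0.0, -0.0]
force: [0.5, 0.2, 0.1]
finger_gap: -0.002
grasp_force: 0.0
s -154.4 lat 0.1 z 30.7 F [0.5 0.2 0.1] t 31.65
-210 612 [12. 24. 32.]
-190 433 [27. 30. 33.]
-170 543 [ 27.  30. 122.]
-150 555 [ 27.  29. 123.]
-130 495 [26. 29. 32.]
-110 388 [26. 29. 32.]
-90 303 [26. 29. 31.]
-70 255 [26. 29. 31.]
-50 249 [26. 28. 31.]
-30 229 [25. 28. 31.]
-10 150 [25. 28. 30.]
```

```bash
for i in 1 2; do python3 -m handwheel '[[[0,0,0.04],[0,0,0]],[[0,0,0],[0,0,0]],[[0,0,0],[0,0,0]]]' | grep -E 'eef|force'; done
```

```text
eef_pos: [535.1, -260.4, 29.2]
force: [-0.7, 0.2, -0.4]
grasp_force: 0.0
eef_pos: [535.2, -260.5, 29.0]
force: [-2.8, 1.5, 7.2]
grasp_force: 3.7
```

Contact against the shut lid (7 N). One slight further press, then retreat straight up.

```bash
python3 -m handwheel '[[[0,0,0.02],[0,0,0]],[[0,0,0],[0,0,0]],[[0,0,0],[0,0,0]]]' | grep -E 'eef|force'
python3 -m handwheel '[[[0,0,-0.3],[0,0,0]],[[0,0,-0.7],[0,0,0]],[[0,0,-0.9],[0,0,0]],[[0,0,-0.9],[0,0,0]],[[0,0,-0.9],[0,0,0]]]'
python3 -m handwheel '[[[0,0,-0.9],[0,0,0]],[[0.5,0,-0.9],[0,0,0]],[[0.9,0,0],[0,0,0]],[[0.9,0,0],[0,0,0]],[[0.9,0,0],[0,0,0]]]'
python3 -m handwheel '[[[0.9,0,0],[0,0,0]],[[0.5,0,0],[0,0,0]],[[0,0,0],[0,0,0]],[[0,0,0],[0,0,0]],[[0,0,0],[0,0,0]]]'
python3 -c "
from lid import *; sz(); im=lidfit(); cv2.imwrite('pics/side4.png',im)
k=viewer.calibration('side')
print([find('side',k,x) for x in ['air_can','jar','laptop']])
im,d,k=look('scene'); print([find('scene',k,x) for x in ['heatsink','fan','bracket']])"
```

```text
eef_pos: [535.2, -260.5, 29.0]
force: [-4.2, 1.9, 11.2]
grasp_force: 5.7
t: 32.87
eef_pos: [534.9, -260.3, 176.5]
tcp_rot: [0.649, 0.761, 0.0, -0.0]
force: [0.9, -1.0, 0.0]
finger_gap: -0.001
grasp_force: 0.0
t: 33.28
eef_pos: [515.2, -133.4, 248.8]
tcp_rot: [0.649, 0.761, 0.001, 0.002]
force: [-0.1, 0.4, -1.0]
finger_gap: 0.002
grasp_force: 0.0
t: 33.7
eef_pos: [506.4, -79.5, 247.3]
tcp_rot: [0.649, 0.761, -0.0, 0.001]
force: [-0.3, -0.3, -0.2]
finger_gap: 0.001
grasp_force: 0.0
s 28.8 lat 0.3 z 247.3 F [-0.3 -0.3 -0.2] t 33.7
-210 577 [12. 23. 30.]
-190 438 [25. 28. 31.]
-170 475 [25. 28. 31.]
-150 505 [25. 28. 31.]
-130 490 [25. 28. 31.]
-110 494 [25. 28. 31.]
-90 471 [25. 28. 31.]
-70 435 [25. 28. 31.]
-50 443 [25. 28. 31.]
-30 419 [25. 28. 31.]
-10 286 [25. 27. 30.]
[[(0.65, [591.0, -401.0, 97.0]), (0.51, [513.0, -226.0, 29.0])], [(0.6, [445.0, -423.0, 43.0])], [(0.68, [507.0, -234.0, 31.0]), (0.31, [510.0, -227.0, 31.0])]]
[[(0.63, [476.0, 235.0, 30.0]), (0.59, [544.0, 216.0, 55.0])], [(0.76, [607.0, 215.0, 27.0])], [(0.69, [546.0, 218.0, 22.0])]]
```

View pics/side4.png

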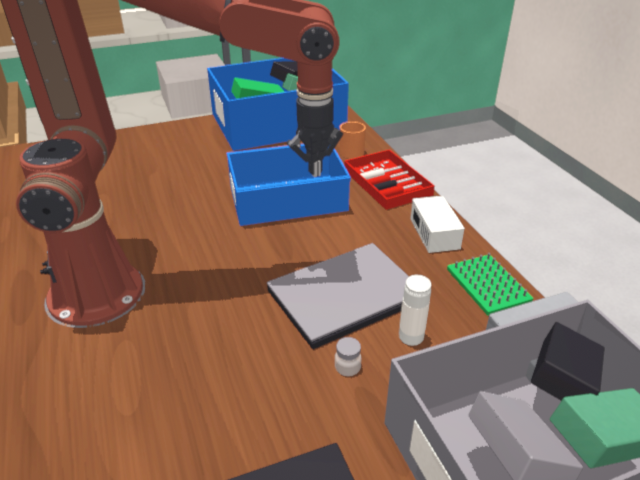

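The picture shows the lid flat shut (around 345,290). The can (415,310) and the jar (348,357) haven't moved, and the laptop is where it stood.

```bash
python3 -c "
from plant import ctrl; print(ctrl.hand_in())"
```

```text
the job is handed in; nothing more can be done
None
```

The fan, heat sink and bracket are in the blue crate, the lid was then pushed fully shut, the laptop, spray can and jar show no movement in the camera checks, and the job was handed in at about 34 s.

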